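# Vibration reading on a microscope light source

### The arm

A 7-joint arm with a two-finger parallel gripper is mounted at the origin on the work surface. World frame = base frame: x ahead of the robot, y to its left, z up, the work surface at z = 0. Lengths are in m, angles in rad, forces in N, time in s.
With the tool pointing down it reaches from about 0.425 to 0.825 m from the base axis. Payload 3.6 kg.
Tool frame: the origin (TCP) lies midway between the tips of the shut fingers; the grasp point (between the pads) lies 19 mm behind it (robot.pinch_z is the distance from the TCP to the grasp point, in m); z points along the fingers, y is the line along which they close (so a half turn about z gives the same grasp; the last joint's range is limited). The gripper opens to 85 mm and grips with 20 to 120 N. Pads are 22 mm wide; open, the fingers measure 114 mm over their backs; the gripper's body (76 mm by 85 mm) begins 54 mm behind the grasp point. The pads swing forward as they close: fully open they stand 13 mm farther back than shut.
Start: joints at [1.087, 0.615, -0.013, 1.423, 0.008, 1.103, -0.04], TCP at [0.287, -0.583, 0.231] pointing down, gripper open.
Joint ranges: [-3.12, 3.12], [-0.3, 2.06], [-1.34, 1.32], [0.26, 2.42], [-1.36, 4.5], [0.01, 1.98], [-2.84, 2.84]. Speed limits (rad/s): [2.79, 2.79, 3.14, 3.14, 3.14, 3.14, 3.14].

### API

Orientations are given as [roll, pitch, yaw] about the fixed x, y, z axes, in that order (R = Rz(yaw) Ry(pitch) Rx(roll)).
In Python, from bench import robot, imaging, spotter gives the robot as it stands.
- The arm moves only by the tool send_rows, never from a script. Its argument "series" is a list that holds one entry, the list of rows, each a list of 4 numbers: the shift along the world's x, y, z in mm, then the turn about the world's z in degrees. In form: [[[tx, ty, tz, turn], ...]]. A call has 1 to 20 rows; each row is the pose to reach, as a shift and turn from the pose commanded when the call began; what a row does not reach only later rows make up. A row lasts 1/12 s, in which the tool goes at most 41.7 mm and 7.16 degrees, less where a joint would pass 70% of its speed; a pose out of reach is approached as far as the arm can. A call with a gripper value outside its range is refused whole. "grip" is the finger opening in mm, from 0 to 85.4, set as the call begins (left out, the last holds). The fingers move at their own pace and stop on an object; "newtons" is the grip in N (left out, the last holds). Time passes only in rows, so rows that repeat a pose let the fingers close. It gives the time, the measured TCP pose, the force, the opening and the grip force at its end, in the units of the state.
- robot.state(): the state, without advancing time (a new reading comes with each control period).
- imaging.grab_frame(name): name is "scene" or "side" or "wrist"; returns a dict with "img" (400x640x3 uint8, red, green, blue), "vfov" (degrees; the focal length in pixels is half the picture's height over the tangent of half this angle, whatever the lens; pixels are square), "cx", "cy" (the principal point, pixels), "rvec" (rotation vector, rad) and "tvec" (3), from world to camera coordinates, as OpenCV has them; the wrist camera has in their place "tool_from_camera" (4x4, takes a point from camera to tool coordinates, whose origin is the TCP and whose axes are the flange's). Camera axes: x right, y down, z forward; pixel columns grow to the right and rows downward; lengths in m; the calibration is good to about 2 mm. A picture is of the moment at which its call begins: read the wrist's pose just before it. There is no depth.
- robot.close_job(): hands the job in; it is judged then, once.
Trained networks look in a picture, given as the dict that the camera call returned (one of the last four; its "shot" number tells which), for a name from the list of things; names that differ only in an ending like _2 or _b are one class to them, and where a whole thing is asked for, a point or a joint stands for the part that bears it (a point fixed in the world has none). Each returns a list of dicts, best first, with "conf" (0 to 1); they miss things now and then, are a little off and sometimes report something else, mostly with a low value. They report only what shows in the picture. A call takes as long as a camera call. They do not tell look-alikes from the thing itself.
- spotter.masks_of(picture, thing): "region" (400x640 bool, what is visible of it) and "box" ([left, top, width, height] in pixels, round what is visible of it).
The state is a dict: "t": time; "qpos": joint angles; "joint_vel": joint speeds; "joint_torque": joint torques, N m; "tcp_pos": TCP position; "tool_rot": TCP orientation; "force": force on the tool from outside, world axes, zero at the start; "moment": the same for the moment, N m; "gripper_width": finger opening in m; "grasp_force": force on a finger pad.
Only numpy, scipy, OpenCV 4.12 (cv2) and the standard library are available. Lean on these libraries where they do the work, as an engineer would, in place of code of your own. Each camera call takes 0.05 s, during which the arm holds its last target. There are 200 camera calls.

### The job

The fan-cooled light source has crept away from its two stop posts: gently slide it along the optical table until its end is flat against both posts. Then take the vibration pen out of its stand and hold it square to the light source's sloped face with its sprung tip on the middle of the small steel measuring disc, pressed lightly so that the tip is pushed roughly half way in. Finish while holding it there for the reading, with nothing but the pen's tip touching the light source, and leave the lens case, stage insert and screwdriver alone.

Things in the scene. Friction and masses are not known exactly. Their poses are not given: they have to be found in the camera images.
- lightsource: Loose box on rubber feet, 0.65-0.95 kg, 150 (x) by 130 (y) by 82 mm high, black with white cover. Origin: centre of underside, z up. Its -x side faces the robot: upright to 52 mm, then sloping back at 25 degrees over 64 mm to the flat top with a round fan guard. Its ends are flat, at y = +65 and -65 mm; +y goes against the posts. Pushed low on the -y end it slides with 3-8 N.
- disc: Dark steel measuring disc, 22 mm across, 2.5 mm thick, bonded to the middle of the light source's sloped face, small ring at its centre (the dial with a bar, 45 mm to -y, is not it). Origin: centre of its outer face, at (-44, 0, 69) mm in the light source's frame. z points square out of the sloped face (25 degrees from vertical, leaning to the light source's -x); y is the light source's y.
- stops: Two upright steel stop posts, 12.7 mm diameter, 50 mm high, fixed to the table at x = +45 and -45 mm. Origin: midway between them on the table, z up. The light source stands on their -y side and is slid to +y; flat against both, its origin is at y = -71 mm here and its axes are parallel to these (x may be up to 25 mm off).
- stand: Pen stand fixed to the table: black block 64 by 64 mm, 65 mm high, on a foot plate 100 by 90 by 6 mm, with an upright round hole, 21 mm wide and 60 mm deep, in the middle of its top. Origin: centre of underside; z up. Axes parallel to those of the pen in it.
- pen: Loose vibration pen, 0.13 kg, 160 mm long, tip down in the stand. Origin: end of the tip (10 mm above the table in the stand); z runs up along the pen. Tip 6 mm wide to z = 12 mm, dark round nose 16 mm to z = 55 (in the hole), then grey oblong body 34 (x) by 26 mm (y) to z = 160, its shoulder resting on the stand. Grip across the 26 mm near z = 125; lift 60 mm to clear.
- tip_end (a point): The rounded end of the pen's tip; it moves with the tip.
- tip (a joint): How far the sprung tip is pushed into the pen, in m: 0 is fully out, 0.008 is the hard stop. The spring pushes with 1.8 N at 0 plus 0.6 N per mm: about 4.2 N half way, 6.6 N at the stop.
- lens_case: Bystander: upright white round lens case, 49 mm diameter, 78 mm high, loose. Origin: centre of its underside.
- insert: Bystander: flat aluminium stage insert, a 108 mm ring, 4 mm thick, with two straight bars, loose. Origin: centre of its underside.
- driver: Bystander: screwdriver 170 mm long, lying on the table, loose. Origin: on its underside; its blade points to its +x.
Not all that is in view belongs to the job. Of the things that look like the pen, the middle-sized one is meant. What is shaped like the lightsource but brown is not meant.

How it is judged:
By the outcome, as a careful person would: the job done as asked, in the order asked, and still so for the second after the job is handed in, while the arm keeps its last pose, push and grip.
It also fails if it takes over 51 s, if anything falls off the work surface, if the arm or the gripper's body presses on something with over 40 N, if the wrist force passes 120 N, or if a joint passes its speed limit or range.

## Working session

There is one attempt and no reset: what is moved stays moved. The work goes in short steps, Python scripts to look and compute and a tool call to move; the robot and the scene stay as the last step left them, time stands still between calls to the robot, and variables do not carry over. Pictures are saved under pics/ and viewed, at most 10 in all, crops included, and the job is handed in when it is done.

Besides the shell and the picture viewer there is one more tool, called as name([rows], argument=value, ...), one row to a line, values as JSON. send_rows: Moves the arm, as the interface text tells. Its arguments: {"type":"object","properties":{"series":{"type":"array","items":{"type":"array","items":{"type":"array","items":{"type":"number"}}}},"grip":{"type":"number"},"newtons":{"type":"number"}},"required":["series"]}

```bash
ls; mkdir -p pics; cat > h.py <<'E'
import numpy as np, cv2
from bench import robot, imaging, spotter
def K(p):
    f=200/np.tan(np.radians(p["vfov"])/2); return f
def campose(p,st=None):
    if "rvec" in p:
        R=cv2.Rodrigues(np.array(p["rvec"],float))[0]; t=np.array(p["tvec"],float).ravel(); return R,t
    from scipy.spatial.transform import Rotation as Ro
    T=np.array(p["tool_from_camera"]); Rt=Ro.from_euler("xyz",st["tool_rot"]).as_matrix()
    Rc=Rt@T[:3,:3]; c=Rt@T[:3,3]+np.array(st["tcp_pos"]); return Rc.T,-Rc.T@c
def proj(p,X,st=None):
    R,t=campose(p,st); c=(np.atleast_2d(X)@R.T)+t; f=K(p)
    return np.c_[f*c[:,0]/c[:,2]+p["cx"],f*c[:,1]/c[:,2]+p["cy"]]
def atz(p,uv,z,st=None):
    R,t=campose(p,st); f=K(p); uv=np.atleast_2d(uv)
    d=np.c_[(uv[:,0]-p["cx"])/f,(uv[:,1]-p["cy"])/f,np.ones(len(uv))]@R; o=-R.T@t
    return o+d*((z-o[2])/d[:,2])[:,None]
def save(n,img): cv2.imwrite("pics/"+n,cv2.cvtColor(img,cv2.COLOR_RGB2BGR))
E
python3 - <<'E'
from h import *
print(robot.state())
for n in("scene","side"):
    p=imaging.grab_frame(n); save(n+"0.png",p["img"]); print(n,{k:v for k,v in p.items() if k!="img"})
    R,t=campose(p); print("campos",-R.T@t)
    for th in("lightsource","disc","stops","stand","pen","lens_case","insert","driver"):
        for m in spotter.masks_of(p,th): print(n,th,round(m["conf"],2),m["box"])
E
```

```text
pics
{'t': 0.0, 'qpos': array([ 1.08751368,  0.6159235 , -0.01265511,  1.42495582,  0.00810536,
        1.10340108, -0.04041653]), 'joint_vel': array([-0.0007249 , -0.00046581, -0.00081133,  0.00036727, -0.00029975,
        0.00018718,  0.00131327]), 'joint_torque': array([-2.41503285e-04, -4.69216990e+01,  2.58232802e-01, -1.71033043e+01,
        9.66430816e-03,  9.52756440e-03, -1.73994459e-05]), 'tcp_pos': array([ 0.28636658, -0.58263625,  0.23011641]), 'tool_rot': array([-3.13895497e+00,  2.20574019e-05,  4.56867151e-01]), 'force': array([ 0.35142202, -0.48393575, -0.53318508]), 'moment': array([-0.00736704,  0.02022518, -0.00307677]), 'grasp_force': 0.0, 'gripper_width': 0.08548324162210866}
scene {'vfov': 47.12096644994353, 'cx': 316.4567680789288, 'cy': 208.83423775124055, 'rvec': array([ 1.93056649,  1.51706327, -0.59971262]), 'tvec': array([-0.10142794, -0.34826629,  1.541159  ]), 'shot': 1}
campos [ 1.30782076 -0.23768557  0.86015031]
scene lightsource 0.88 [354.6, 187.5, 74.9, 66.0]
scene lightsource 0.86 [358.8, 240.1, 97.2, 98.5]
scene lightsource 0.86 [323.9, 134.3, 70.
[... 483 characters left out ...]
52, 'rvec': array([ 0.78226688, -2.3719214 ,  1.36874903]), 'tvec': array([0.44691093, 0.26947312, 0.89861625]), 'shot': 2}
campos [-0.00372147  0.78690143  0.67869625]
side lightsource 0.97 [299.6, 225.2, 100.8, 93.3]
side lightsource 0.94 [163.3, 166.8, 79.8, 54.6]
side lightsource 0.67 [211.7, 192.1, 93.6, 79.5]
side stops 0.7 [185.4, 267.0, 46.7, 42.0]
side stand 0.66 [186.9, 266.9, 44.6, 40.0]
side stand 0.59 [363.7, 171.6, 44.3, 38.5]
side pen 0.89 [376.0, 91.2, 20.9, 76.2]
side pen 0.62 [380.6, 136.7, 16.8, 43.1]
side pen 0.62 [373.6, 177.2, 17.7, 45.0]
side lens_case 0.77 [339.9, 123.9, 15.6, 31.2]
side insert 0.9 [274.4, 162.0, 57.1, 22.5]
side driver 0.57 [415.6, 154.5, 27.0, 23.4]
```

View pics/scene0.png

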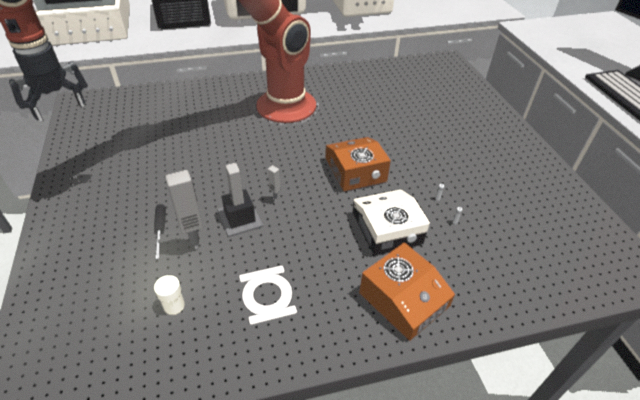

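View pics/side0.png

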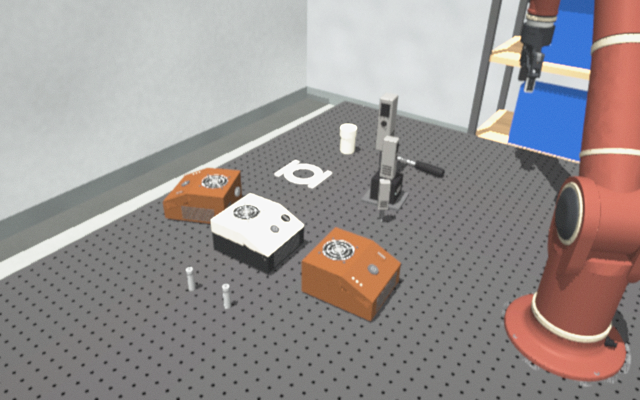

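The scene view shows three pen-like things: a large one at (185,200), a middle one in the stand at (238,195) and a small one at (274,180). The middle one, in the black stand, fits. The white light source at (392,220) has brown look-alikes at (358,162) and (407,288). The posts are at (440,192) and (459,215).

```bash
python3 - <<'E'
from h import *
a=imaging.grab_frame("scene"); b=imaging.grab_frame("side")
print("posts", atz(a,[(438,201),(457.5,223)],0).round(3).tolist(), atz(b,[(191.5,290),(227,307)],0).round(3).tolist())
print("posttops", atz(a,[(441,185),(460.5,208)],.05).round(3).tolist(), atz(b,[(189,268),(225.5,286)],.05).round(3).tolist())
print("ls", atz(a,[(396,215)],.082), atz(b,[(246,212)],.082))
print("pen top",atz(a,[(233,166)],.17),atz(b,[(391,139)],.17))
print("others",atz(a,[(358,155),(400,270)],.082),atz(a,[(170,310),(268,295),(158,230)],0),"bigpen/small",atz(a,[(190,232),(275,205)],0))
w=imaging.grab_frame("wrist"); print(w["tool_from_camera"],w["vfov"],w["cx"],w["cy"])
c=np.hstack([cv2.resize(a["img"][150:260,150:300],None,fx=2.6,fy=2.6,interpolation=2),cv2.resize(b["img"][80:230,340:450],(286,286))[:286]])
save("pens.png",c)
E
```

```text
posts [[0.541, 0.305, -0.0], [0.627, 0.32, 0.0]] [[0.617, 0.319, 0.0], [0.529, 0.311, 0.0]]
posttops [[0.532, 0.307, 0.05], [0.622, 0.318, 0.05]] [[0.622, 0.314, 0.05], [0.53, 0.309, 0.05]]
ls [[0.63513822 0.13692137 0.082     ]] [[0.63371988 0.13795579 0.082     ]]
pen top [[ 0.47833597 -0.21652171  0.17      ]] [[ 0.47984196 -0.21294922  0.17      ]]
others [[0.40210096 0.11753708 0.082     ]
 [0.78780233 0.0873263  0.082     ]] [[ 7.18407039e-01 -3.99259757e-01  0.00000000e+00]
 [ 7.29624047e-01 -1.88692862e-01  1.11022302e-16]
 [ 4.77267265e-01 -4.21923088e-01  0.00000000e+00]] bigpen/small [[ 5.02132456e-01 -3.45156096e-01  0.00000000e+00]
 [ 4.56892980e-01 -1.22686684e-01 -1.11022302e-16]]
[[ 2.93967187e-04 -9.57355297e-01 -2.88913049e-01  7.33854109e-02]
 [ 9.99999766e-01  1.02918114e-04  6.76459293e-04  6.98564739e-04]
 [-6.17877502e-04 -2.88913180e-01  9.57355103e-01 -1.42187221e-01]
 [ 0.00000000e+00  0.00000000e+00  0.00000000e+00  1.00000000e+00]] 63.43667517735715 309.74683823776803 202.53211909514127
```

View pics/pens.png

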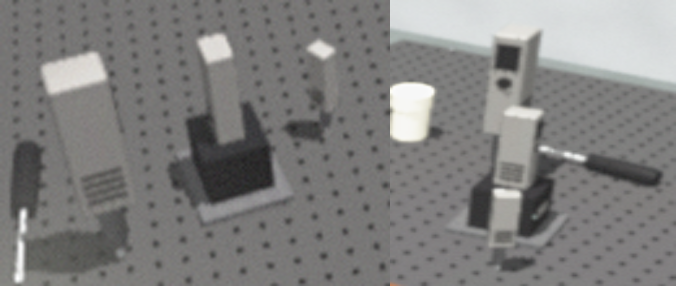

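The middle pen, in the black stand at scene (238,195), is confirmed: the larger one stands left at (185,200) and the smaller one right at (274,180). Next I move up and look from the wrist at the stand, then at the light source.

send_rows([
  [[20,40,60,0],[40,80,130,7],[60,120,140,14],[80,160,140,20],[100,195,140,26],[115,230,140,30],[130,265,140,34],[150,300,140,38],[170,335,140,40],[185,365,140,40],[200,390,140,40],[214,413,140,40],[214,413,140,40],[214,413,140,40]],
])

```text
t: 2.22
tcp_pos: [0.5031, -0.1638, 0.3716]
tool_rot: [3.141, -0.004, 1.166]
force: [0.2, 0.8, 0.0]
gripper_width: 0.0854
grasp_force: 0.0
```

```bash
python3 - <<'E'
from h import *
st=robot.state(); p=imaging.grab_frame("wrist"); print(st["t"],st["tcp_pos"],st["tool_rot"],st["force"])
np.savez("w1.npz",st=st,p=p,allow_pickle=True); save("w1.png",p["img"])
E
```

```text
2.2167 [ 0.50307344 -0.1638232   0.37163451] [ 3.1410501  -0.00404631  1.16609749] [0.18407504 0.79960271 0.03814123]
```

View pics/w1.png

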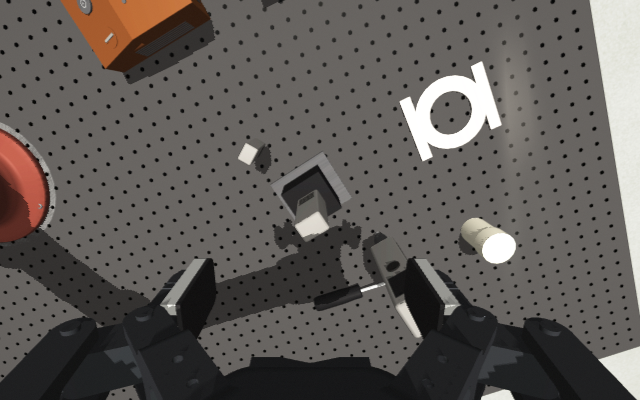

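send_rows([
  [[10,40,0,3],[20,80,0,6],[30,120,0,10],[40,160,0,13],[50,200,0,16],[60,240,0,20],[70,280,0,24],[80,320,0,27],[80,360,0,30],[80,390,0,30],[80,420,0,30],[80,420,0,30],[80,420,0,30]],
])

```text
t: 3.35
tcp_pos: [0.5808, 0.2497, 0.3707]
tool_rot: [-3.141, 0.001, 1.68]
force: [0.2, -0.7, 0.7]
gripper_width: 0.085
grasp_force: 0.0
```

```bash
python3 - <<'E'
from h import *
st=robot.state(); p=imaging.grab_frame("wrist"); print(st["t"],st["tcp_pos"],st["tool_rot"],st["force"])
np.savez("w2.npz",st=st,p=p,allow_pickle=True); save("w2.png",p["img"])
E
```

```text
3.35 [0.58080378 0.24971881 0.37066413] [-3.14074551e+00  9.91502305e-04  1.67964899e+00] [ 0.19775324 -0.66380546  0.6943347 ]
```

View pics/w2.png

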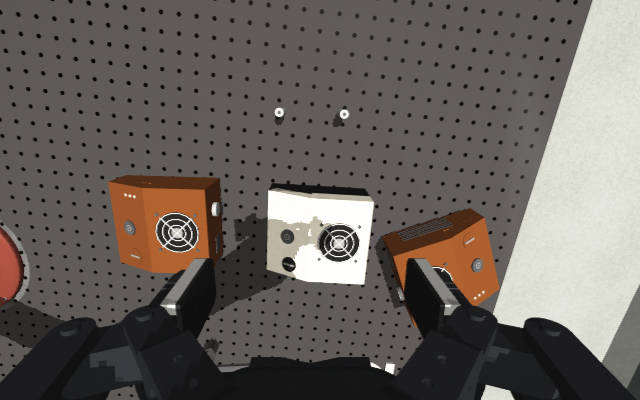

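Wrist view 1 shows the pen top at (311,225) in the stand (foot plate corners (272,188), (322,153), (351,192)). View 2 shows posts at (279,112) and (344,114), the white source around (320,237) with its disc at (287,237), and the dial at (289,264) towards -y.

```bash
cat > fit.py <<'E'
from h import *
from scipy.optimize import least_squares
def lspose(obs,views):  # obs: (view idx, local pt, uv)
    def r(v):
        c,s=np.cos(v[2]),np.sin(v[2]); R=np.array([[c,-s,0],[s,c,0],[0,0,1]])
        return np.concatenate([(proj(views[i][0],R@np.array(X)/1000+[v[0],v[1],0],views[i][1])[0]-uv) for i,X,uv in obs])
    return r
E
python3 - <<'E'
from fit import *
d1=np.load("w1.npz",allow_pickle=True); d2=np.load("w2.npz",allow_pickle=True)
v=[(d["p"].item(),d["st"].item()) for d in(d1,d2)]
g=lambda i,uv,z:atz(v[i][0],uv,z,v[i][1])[:,:2].round(4).tolist()
pt=np.array(g(1,[(279,112.5),(344.3,114)],.05)); print("posts",pt,np.linalg.norm(pt[1]-pt[0]))
d=pt[1]-pt[0]; print("yaw",np.degrees(np.arctan2(d[1],d[0])),"mid",pt.mean(0))
print("disc",g(1,[(287,237)],.069),"dial",g(1,[(289,264)],.0685),"TR,BR",g(1,[(374,196),(366,285)],.082),"TL,BL",g(1,[(268,190),(267,270)],.052))
obs=[(0,(-44,0,69),(287,237)),(0,(75,65,82),(374,196)),(0,(75,-65,82),(366,285)),(0,(-75,65,52),(268,190)),(0,(-75,-65,52),(267,270))]
r=least_squares(lspose(obs,[v[1]]),[.6,.14,.1]); print("ls",r.x,np.degrees(r.x[2]),r.fun.round(1))
print("browncorner",g(1,[(384,240)],.0),g(1,[(384,240)],.05),g(1,[(415,325)],.0))
# stand foot plate corners, block top
print("foot",g(0,[(272,188),(322,153),(351,192)],.006))
im=v[0][0]["img"][140:260,250:370]; im2=v[1][0]["img"][170:300,255:385]
save("crop1.png",np.hstack([cv2.resize(im,(400,400),interpolation=2),cv2.resize(im2,(400,400),interpolation=2)]))
E
```

```text
posts [[0.5317 0.307 ]
 [0.6215 0.3148]] 0.09013811624390661
yaw 4.96423416594437 mid [0.5766 0.3109]
disc [[0.5597, 0.1317]] dial [[0.5666, 0.0876]] TR,BR [[0.6742, 0.2114], [0.6854, 0.0725]] TL,BL [[0.5248, 0.1958], [0.5326, 0.0646]]
ls [0.60413822 0.13628759 0.07721758] 4.4242415595600075 [ 0.5 -0.7 -0.8  3.1 -0.4 -2.9 -0.3  0.3  1.2 -0.5]
browncorner [[0.7235, 0.1148]] [[0.7089, 0.135]] [[0.8113, -0.0487]]
foot [[0.4263, -0.1901], [0.5223, -0.1698], [0.5413, -0.2466]]
```

View pics/crop1.png

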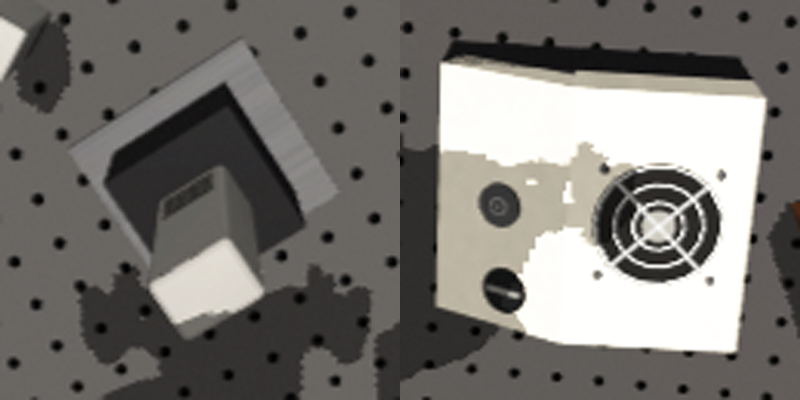

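```bash
python3 - <<'E'
from fit import *
d1=np.load("w1.npz",allow_pickle=True); d2=np.load("w2.npz",allow_pickle=True)
v=[(d["p"].item(),d["st"].item()) for d in(d1,d2)]
P2=lambda a,b:(255+(a-400)*130/400,170+b*130/400); P1=lambda a,b:(250+a*.3,140+b*.3)
obs=[(0,(-44,0,69),P2(500,205)),(0,(75,65,82),P2(765,97)),(0,(75,-65,82),P2(737,353)),(0,(-75,65,52),P2(440,62)),(0,(-75,-65,52),P2(437,307))]
r=least_squares(lspose(obs,[v[1]]),[.6,.14,.1]); print("ls",r.x.round(4),np.degrees(r.x[2]),r.fun.round(1))
obs=[(0,(-50,45,6),P1(68,150)),(0,(50,45,6),P1(241,38)),(0,(50,-45,6),P1(337,190)),(0,(-32,32,65),P1(105,182)),(0,(32,32,65),P1(225,85)),(0,(32,-32,65),P1(305,225))]
r=least_squares(lspose(obs,[v[0]]),[.48,-.21,.2]); print("stand",r.x.round(4),np.degrees(r.x[2]),r.fun.round(1))
obs2=[(0,(17,13,170),P1(228,238)),(0,(17,-13,170),P1(265,292)),(0,(-17,-13,170),P1(188,338)),(0,(-17,13,170),P1(148,288))]
r=least_squares(lspose(obs2,[v[0]]),[.48,-.21,.2]); print("pen",r.x.round(4),np.degrees(r.x[2]),r.fun.round(1))
E
```

```text
ls [0.6039 0.1344 0.0558] 3.1953987128378882 [-0.3  0.3  0.1  0.1 -0.3 -0.6  0.4  0.3  0.1 -0.2]
stand [ 0.4831 -0.2183  0.1751] 10.029676315305023 [-0.5 -1.  -0.1 -1.6  0.8 -0.7 -1.  -0.5  0.5  4.5  0.3 -1.1]
pen [ 0.483  -0.2193  0.1847] 10.58192816969468 [-0.  -1.5  1.4  0.4 -0.3  1.9 -1.1 -0.7]
```

send_rows([
  [[6,-40,0,-1.2],[12,-80,-10,-1.2],[18,-120,-30,-1.2],[24,-160,-60,-1.2],[30,-195,-90,-1.2],[32,-220,-120,-1.2],[32,-220,-160,-1.2],[32,-220,-200,-1.2],[32,-220,-240,-1.2],[32,-220,-275,-1.2],[32,-220,-305,-1.2],[32,-220,-330,-1.2],[32,-220,-345,-1.2],[32,-220,-353,-1.2],[32,-220,-353,-1.2],[32,-220,-353,-1.2]],
], grip=60)

```text
t: 4.73
tcp_pos: [0.6133, 0.0278, 0.0189]
tool_rot: [3.141, 0.001, 1.655]
force: [0.3, -0.6, 1.1]
gripper_width: 0.0598
grasp_force: 0.0
```

send_rows([
  [[-1,12,0,0],[-2,20,0,0],[-2,25,0,0],[-3,30,0,0],[-3,35,0,0],[-4,41,0,0],[-4,47,0,0],[-5,53,0,0],[-5,59,0,0],[-6,65,0,0],[-6,71,0,0],[-7,77,0,0],[-7,83,0,0],[-8,89,0,0],[-8,95,0,0],[-9,101,0,0],[-9,107,0,0],[-10,112,0,0],[-10,115,0,0],[-10,115,0,0]],
])

```text
t: 6.4
tcp_pos: [0.6028, 0.1442, 0.0186]
tool_rot: [-3.142, 0.002, 1.658]
force: [0.1, -3.5, 3.8]
gripper_width: 0.0599
grasp_force: 0.0
```

```bash
python3 - <<'E'
from h import *
st=robot.state();print(st["tcp_pos"],st["force"])
p=imaging.grab_frame("scene"); q=imaging.grab_frame("side")
save("push1.png",np.hstack([cv2.resize(p["img"][160:270,330:480],(400,293)),cv2.resize(q["img"][170:320,170:340],(332,293))]))
E
```

```text
[0.60276046 0.14420644 0.01858053] [ 0.12548127 -3.54104383  3.76725614]
```

View pics/push1.png

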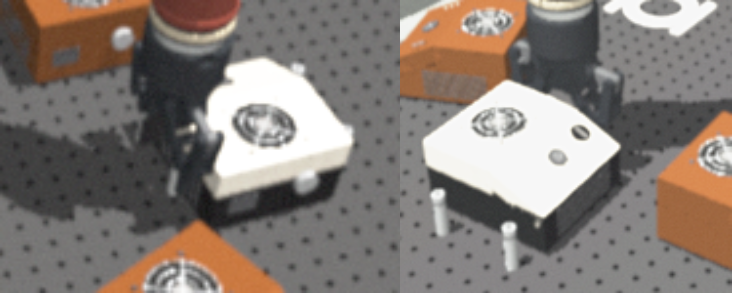

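The side view shows the source pushed by both fingers, with roughly 20 mm still between it and the posts. I keep pushing slowly.

send_rows([
  [[0,3,0,0],[0,6,0,0],[-1,9,0,0],[-1,11,0,0],[-1,13,0,0],[-1,15,0,0],[-1,16,0,0]],
])

```text
t: 7.08
tcp_pos: [0.6018, 0.1588, 0.0184]
tool_rot: [-3.141, 0.003, 1.657]
force: [0.0, -5.8, 4.0]
gripper_width: 0.06
grasp_force: 0.0
```

send_rows([
  [[0,1,0,0],[0,2,0,0],[0,3,0,0],[0,3,0,0]],
])

```text
t: 7.42
tcp_pos: [0.6018, 0.1618, 0.0184]
tool_rot: [-3.141, 0.003, 1.657]
force: [-0.1, -6.9, 2.9]
gripper_width: 0.0598
grasp_force: 0.0
```

send_rows([
  [[0,1,0,0],[0,2,0,0],[0,3,0,0]],
])

```text
t: 7.67
tcp_pos: [0.6018, 0.1642, 0.0184]
tool_rot: [-3.141, 0.003, 1.656]
force: [0.1, -7.1, 4.1]
gripper_width: 0.0599
grasp_force: 0.0
```

send_rows([
  [[0,1,0,0],[0,2,0,0]],
])

```text
t: 7.83
tcp_pos: [0.6018, 0.1641, 0.0183]
tool_rot: [-3.14, 0.007, 1.656]
force: [-1.2, -11.3, 5.8]
gripper_width: 0.0598
grasp_force: 0.0
```

send_rows([
  [[0,1,0,0],[0,2,0,0],[0,2,0,0]],
])

```text
t: 8.08
tcp_pos: [0.6017, 0.164, 0.0184]
tool_rot: [-3.139, 0.01, 1.655]
force: [-1.5, -12.0, 6.9]
gripper_width: 0.0601
grasp_force: 0.0
```

```bash
python3 - <<'E'
from h import *
st=robot.state();print(st["tcp_pos"],st["tool_rot"],st["force"],st["moment"])
q=imaging.grab_frame("side"); save("push2.png",cv2.resize(q["img"][190:330,160:310],(750,600)[:1]*1+(600,) ) if 0 else cv2.resize(q["img"][200:320,160:310],(750,600),interpolation=2))
E
```

```text
[0.60170694 0.16396551 0.018355  ] [-3.13864049  0.00967714  1.65495896] [ -1.49401457 -12.00624053   6.87340455] [-1.92093728  0.10914706  0.25696235]
```

View pics/push2.png

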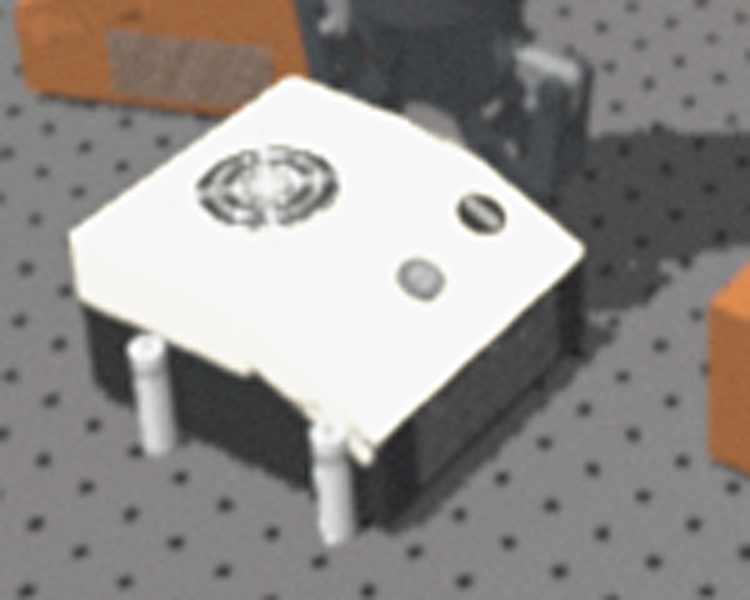

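Both posts look touched. I back off and check from above.

send_rows([
  [[0,1,0,0],[0,1,0,0],[0,-3,0,0],[1,-12,0,0],[3,-35,0,0],[4,-50,0,0],[4,-50,40,0],[4,-50,80,0],[4,-50,120,0],[4,-40,160,0],[2,-20,195,0],[-5,0,230,0],[-10,20,265,0],[-15,45,300,0],[-20,65,335,0],[-22,75,350,0],[-22,75,350,0],[-22,75,350,0]],
])

```text
t: 9.63
tcp_pos: [0.5788, 0.2481, 0.3688]
tool_rot: [3.141, -0.003, 1.662]
force: [-0.5, 0.5, -0.6]
gripper_width: 0.0597
grasp_force: 0.0
```

```bash
python3 - <<'E'
from h import *
st=robot.state(); p=imaging.grab_frame("wrist"); print(st["t"],st["tcp_pos"],st["tool_rot"],st["force"])
np.savez("w3.npz",st=st,p=p,allow_pickle=True)
for n in("disc","lightsource","stops"):
  print(n,[(round(m["conf"],2),m["box"]) for m in spotter.masks_of(p,n)])
c=proj(p,[.588,.243,.06],st)[0].round().astype(int); print(c)
x,y=max(c[0]-75,0),max(c[1]-80,0); print("off",x,y)
save("w3.png",cv2.resize(p["img"][y:y+150,x:x+150],(600,600),interpolation=2))
E
```

```text
9.6333 [0.57883899 0.24810441 0.36875408] [ 3.14062651e+00 -2.52927513e-03  1.66186579e+00] [-0.54116217  0.46869115 -0.62293582]
disc [(0.48, [278.2, 158.6, 14.9, 14.4])]
lightsource [(0.94, [264.3, 118.8, 113.7, 93.1]), (0.86, [384.5, 207.7, 119.4, 101.9]), (0.76, [107.6, 179.8, 118.3, 97.7])]
stops [(0.65, [273.6, 109.5, 73.7, 9.3])]
[316 164]
off 241 84
```

View pics/w3.png

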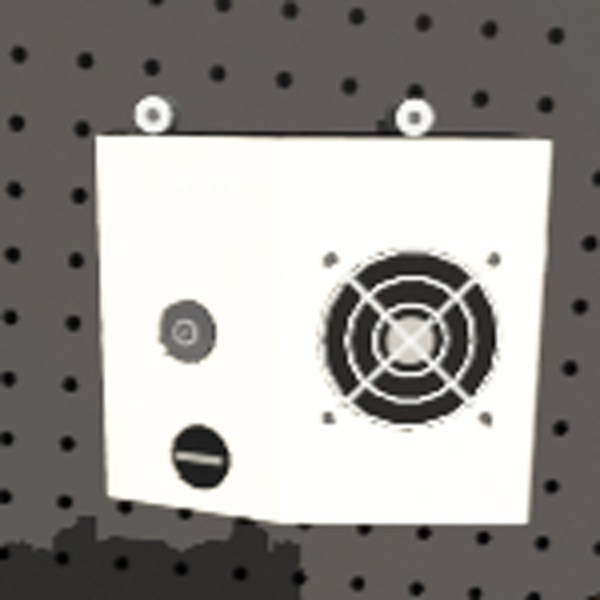

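The crop shows the source flush under both posts (crop (153,115) and (414,118)). The disc with its ring is at crop (187,331), i.e. image (287.5,166.8).

```bash
python3 - <<'E'
from fit import *
d=np.load("w3.npz",allow_pickle=True); v=[(d["p"].item(),d["st"].item())]
P=lambda a,b:(241+a/4-.4,84+b/4-.4)
pt=atz(v[0][0],[P(153,115),P(414,118)],.05,v[0][1]); dd=pt[1]-pt[0]; print("posts",pt.mean(0)[:2],np.degrees(np.arctan2(dd[1],dd[0])),np.linalg.norm(dd))
obs=[(0,(-44,0,69),P(187,331)),(0,(75,65,82),P(551,139)),(0,(75,-65,82),P(528,523)),(0,(-75,65,52),P(96,135)),(0,(-75,-65,52),P(107,497)),(0,(-17,65,82),P(277,138)),(0,(-17,-65,82),P(277,522))]
r=least_squares(lspose(obs,v),[.6,.24,.08]); print("ls",r.x.round(4),np.degrees(r.x[2]),r.fun.round(1))
yaw=np.radians(np.degrees(np.arctan2(dd[1],dd[0]))); m=pt.mean(0)[:2]; e=r.x[:2]-m
print("in posts frame", e@[np.cos(yaw),np.sin(yaw)], e@[-np.sin(yaw),np.cos(yaw)])
print("disc ray",atz(v[0][0],[P(187,331)],.069,v[0][1]))
E
```

```text
posts [0.57587457 0.31123384] 4.598937376688401 0.0896216287915622
ls [0.594  0.2414 0.0885] 5.068900045511383 [ 0.7  0.1  0.9  0.1  0.7 -0.   0.9 -0.1  1.3 -0.3 -2.2  0.1 -2.3  0.1]
in posts frame 0.012504724667745437 -0.07106093105741261
disc ray [[0.54917054 0.23755634 0.069     ]]
```

send_rows([
  [[-8,-38,0,-7],[-16,-76,0,-14],[-24,-114,0,-21],[-32,-152,0,-28],[-40,-190,0,-35],[-48,-228,0,-42],[-56,-266,0,-49],[-64,-304,0,-56],[-72,-342,0,-63],[-80,-380,-10,-70],[-88,-418,-30,-77],[-94,-450,-50,-84],[-96,-467,-70,-85],[-96,-467,-90,-85],[-96,-467,-90,-85],[-96,-467,-90,-85]],
], grip=70)

```text
t: 11.17
tcp_pos: [0.4827, -0.2211, 0.2769]
tool_rot: [-3.139, 0.003, 0.173]
force: [0.2, 0.6, -0.0]
gripper_width: 0.0699
grasp_force: 0.0
```

```bash
python3 - <<'E'
from h import *
st=robot.state(); p=imaging.grab_frame("wrist"); print(st["t"],st["tcp_pos"],st["tool_rot"],st["qpos"].round(2))
c=proj(p,[[.483,-.219,.17],[.483,-.219,.065]],st); print(c)
from fit import *
cr=np.array([[-17,-13],[-17,13],[17,13],[17,-13]])/1000; a=np.radians(10.3); R=np.array([[np.cos(a),-np.sin(a)],[np.sin(a),np.cos(a)]])
print(proj(p,np.c_[cr@R.T+[.483,-.219],np.full(4,.17)],st).round(0).tolist())
for m in spotter.masks_of(p,"pen")[:3]: print(round(m["conf"],2),m["box"])
E
```

```text
11.1667 [ 0.48272795 -0.22110729  0.27693167] [-3.13883047e+00  3.06803881e-03  1.73378973e-01] [ 0.42  0.39 -0.04  1.7   0.02  1.06 -1.03]
[[306.46244873 199.54364208]
 [307.57495236 172.84266717]]
[[323.0, 219.0], [291.0, 220.0], [290.0, 179.0], [323.0, 179.0]]
0.94 [288.9, 159.0, 33.4, 58.4]
0.66 [402.9, 105.2, 158.8, 63.2]
0.63 [188.2, 177.2, 45.0, 44.8]
```

send_rows([
  [[1,2,-35,0],[1,2,-70,0],[1,2,-105,0],[1,2,-130,0],[1,2,-150,0],[1,2,-159,0],[1,2,-161,0],[1,2,-161,0]],
])

```text
t: 11.93
tcp_pos: [0.4858, -0.2192, 0.1182]
tool_rot: [3.141, -0.002, 0.175]
force: [0.4, 0.2, 0.6]
gripper_width: 0.0698
grasp_force: 0.0
```

send_rows([
  [[0,0,0,0],[0,0,0,0],[0,0,0,0],[0,0,0,0],[0,0,0,0],[0,0,0,0],[0,0,0,0],[0,0,0,0],[0,0,0,0],[0,0,0,0]],
], grip=15, newtons=20)

```text
t: 12.77
tcp_pos: [0.4853, -0.2194, 0.1183]
tool_rot: [3.141, -0.002, 0.174]
force: [-0.6, 1.5, 5.4]
gripper_width: 0.0258
grasp_force: 22.4
```

send_rows([
  [[0,0,8,0],[0,0,17,0],[0,0,25,0],[0,0,26,0],[0,0,26,0]],
])

```text
t: 13.18
tcp_pos: [0.4851, -0.2196, 0.1441]
tool_rot: [3.141, -0.002, 0.174]
force: [-0.0, 0.3, -1.1]
gripper_width: 0.0257
grasp_force: 21.6
```

send_rows([
  [[-4,-1,0,0],[-8,-1,0,0],[-12,-2,0,0],[-16,-3,0,0],[-20,-3,0,0],[-20,-3,0,0]],
])

```text
t: 13.68
tcp_pos: [0.4637, -0.2226, 0.1432]
tool_rot: [-3.141, 0.001, 0.173]
force: [1.0, 1.1, -0.3]
gripper_width: 0.0259
grasp_force: 21.7
```

send_rows([
  [[-4,-1,0,0],[-8,-1,0,0],[-12,-2,0,0],[-16,-3,0,0],[-20,-4,0,0],[-23,-4,0,0],[-26,-5,0,0],[-26,-5,0,0],[-26,-5,0,0]],
])

```text
t: 14.43
tcp_pos: [0.4379, -0.2273, 0.1433]
tool_rot: [-3.141, 0.002, 0.174]
force: [0.7, 0.6, -0.1]
gripper_width: 0.0259
grasp_force: 21.7
```

```bash
cat > tilt.py <<'E'
from fit import *
from scipy.spatial.transform import Rotation as Ro
def model(v,st):  # v: tilt deg, pivot along-pen mm, x offset mm -> pen sample points world ; pen leans to tool -x
    th,s,o=np.radians(v[0]),v[1]/1000,v[2]/1000
    pts=[]
    for z0,z1,a,b in((0,12,3,3),(12,55,8,8),(55,160,17,13)):
        for z in(z0,z1):
            for x in(-a,a):
                for y in(-b,b): pts.append((x,y,z))
    P=np.array(pts)/1000-[o,0,s]
    yaw=st["tool_rot"][2]; R=Ro.from_euler("z",yaw).as_matrix()@Ro.from_euler("y",-th).as_matrix()
    g=np.array(st["tcp_pos"])+[0,0,.019]
    return P@R.T+g
def mask_model(p,st,v,parts=(0,1,2)):
    m=np.zeros((400,640),np.uint8); X=model(v,st); uv=proj(p,X,st)
    for i in parts:
        h=cv2.convexHull(uv[8*i:8*i+8].astype(np.float32)).astype(np.int32); cv2.fillConvexPoly(m,h,1)
    return m
E
python3 - <<'E'
from tilt import *
st=robot.state(); print(st["t"],st["tcp_pos"],st["force"],st["gripper_width"])
for n in("side","scene"):
    p=imaging.grab_frame(n); ms=spotter.masks_of(p,"pen")
    e=mask_model(p,st,(23,126,0)); ys,xs=np.where(e); print(n,"model box",xs.min(),ys.min(),xs.max(),ys.max())
    for m in ms[:4]:
        r=m["region"]; iou=(r&(e>0)).sum()/(r|(e>0)).sum(); print(round(m["conf"],2),m["box"],round(iou,2))
        if iou>.2:
            print([(t,round(float((r&(mask_model(p,st,(t,126,0),(2,))>0)).sum()/(r|(mask_model(p,st,(t,126,0),(2,))>0)).sum()),2)) for t in range(0,41,5)])
E
```

```text
14.4333 [ 0.43786054 -0.22734007  0.14331851] [ 0.69344319  0.60242236 -0.10401156] 0.025902994832389056
side model box 383 127 423 182
0.86 [376.1, 92.0, 19.4, 75.6] 0.0
0.61 [376.4, 180.2, 12.8, 40.4] 0.01
0.55 [387.1, 132.7, 33.0, 43.9] 0.51
[(0, 0.2), (5, 0.25), (10, 0.31), (15, 0.39), (20, 0.44), (25, 0.44), (30, 0.41), (35, 0.35), (40, 0.29)]
scene model box 216 141 240 207
0.82 [164.8, 168.5, 39.6, 81.2] 0.0
0.82 [264.4, 166.3, 18.5, 32.5] 0.0
0.56 [222.7, 144.8, 15.9, 57.6] 0.77
[(0, 0.64), (5, 0.67), (10, 0.68), (15, 0.69), (20, 0.71), (25, 0.71), (30, 0.74), (35, 0.72), (40, 0.71)]
```

send_rows([
  [[0,0,0,0],[0,0,0,0],[0,0,6,0],[-2,0,16,0],[-3,0,30,0],[-3,0,50,0],[0,0,80,0],[5,0,110,0],[10,0,140,0],[10,0,150,0],[10,0,150,0]],
], newtons=60)

```text
t: 15.55
tcp_pos: [0.45, -0.2284, 0.2973]
tool_rot: [3.137, -0.006, 0.174]
force: [0.7, 0.3, -1.2]
gripper_width: 0.025
grasp_force: 63.1
```

```bash
cat > meas.py <<'E'
from tilt import *
from scipy.optimize import minimize
def measure(cams=("side","scene","wrist"),x0=(24,126,0)):
    st=robot.state(); print(st["t"],st["tcp_pos"].round(4),st["tool_rot"].round(3),st["force"].round(1),st["gripper_width"],st["grasp_force"])
    S=[]
    for n in cams:
        p=imaging.grab_frame(n); e=mask_model(p,st,x0)>0
        best=max(spotter.masks_of(p,"pen"),key=lambda m:(m["region"]&e).sum()/(m["region"]|e).sum(),default=None)
        if best is None: print(n,"none"); continue
        r=best["region"]; i=(r&e).sum()/(r|e).sum(); print(n,round(best["conf"],2),best["box"],"iou",round(float(i),2))
        if i<.2: continue
        def u(t): m=mask_model(p,st,(t,x0[1],x0[2]))>0; return round(float((r&m).sum()/(r|m).sum()),3)
        print([(t,u(t)) for t in range(12,37,3)])
        ys,xs=np.where(r); k=ys>np.quantile(ys,.98); print("low end",xs[k].mean(),ys[k].mean(),"high",xs[ys<np.quantile(ys,.03)].mean(),ys.min())
        S.append((n,p,r))
    return st,S
E
python3 - <<'E'
from meas import *
st,S=measure()
for n,p,r in S:
    for t in(15,20,25,30):
        X=model((t,126,0),st); uv=proj(p,X,st); print(n,t,"tip",uv[:4].mean(0).round(1),"top",uv[20:24].mean(0).round(1))
E
```

```text
15.55 [ 0.45   -0.2284  0.2973] [ 3.137 -0.006  0.174] [ 0.7  0.3 -1.2] 0.025030432358053533 63.05740714073181
side 0.86 [387.8, 68.1, 38.7, 53.5] iou 0.56
[(12, 0.33), (15, 0.388), (18, 0.454), (21, 0.533), (24, 0.563), (27, 0.519), (30, 0.426), (33, 0.369), (36, 0.327)]
low end 387.5833333333333 120.83333333333333 high 420.52941176470586 68
scene 0.92 [211.6, 90.5, 17.6, 70.4] iou 0.74
[(12, 0.693), (15, 0.701), (18, 0.724), (21, 0.726), (24, 0.738), (27, 0.731), (30, 0.728), (33, 0.757), (36, 0.704)]
low end 230.33333333333334 158.91666666666666 high 216.0 91
wrist 0.76 [273.7, 135.2, 75.0, 227.4] iou 0.8
[(12, 0.747), (15, 0.767), (18, 0.786), (21, 0.803), (24, 0.8), (27, 0.789), (30, 0.772), (33, 0.757), (36, 0.747)]
low end 309.74449339207047 357.77092511013217 high 309.57027027027027 135
side 15 tip [393.1 128. ] top [417.9  67.3]
side 20 tip [389.1 125.9] top [419.1  67.9]
side 25 tip [385.2 123.5] top [420.2  68.6]
side 30 tip [381.5 120.8] top [421.3  69.4]
scene 15 tip [229.2 159.1] top [214.6  89.6]
scene 20 tip [230.3 160.7] top [214.3  89.3]
scene 25 tip [231.4 162. ] top [214.   89.1]
scene 30 tip [232.5 162.8] top [213.7  89.1]
wrist 15 tip [307.9 161.9] top [308.1 354.3]
wrist 20 tip [307.9 148.6] top [308.1 359.3]
wrist 25 tip [307.9 135.2] top [308.2 363.6]
wrist 30 tip [307.9 121.6] top [308.2 367. ]
```

Pen is tilted about 24° in the grip. Now to a standoff over the disc.

send_rows([
  [[10,30,0,0],[20,65,0,-1],[30,100,0,-2],[40,140,0,-3],[45,180,0,-4],[50,220,0,-5],[50,260,0,-5],[50,300,0,-5],[45,340,0,-5],[42,380,0,-5],[40,415,-5,-5],[36,440,-20,-5],[36,455,-45,-5],[36,460,-70,-5],[36,460,-90,-5],[36,460,-102,-5],[36,460,-105,-5],[36,460,-105,-5],[36,460,-105,-5]],
])

```text
t: 17.43
tcp_pos: [0.485, 0.2327, 0.1885]
tool_rot: [-3.141, -0.0, 0.087]
force: [0.1, -0.4, -0.9]
gripper_width: 0.0256
grasp_force: 63.0
```

```bash
python3 - <<'E'
from meas import *
st,S=measure(("wrist","side","scene"))
for n,p,r in S:
    for t in(20,22,24,26):
        uv=proj(p,model((t,126,0),st),st); print(n,t,"tip",uv[:4].mean(0).round(1),"top",uv[20:24].mean(0).round(1))
    if n=="wrist":
        np.savez("w4.npz",st=st,p=p); print("disc pred",proj(p,[.5495,.2375,.069],st))
    for m in spotter.masks_of(p,"disc")[:2]: print("disc",round(m["conf"],2),m["box"])
E
```

```text
17.4333 [0.485  0.2327 0.1885] [-3.141 -0.     0.087] [ 0.1 -0.4 -0.9] 0.02556404847940101 62.966262102127075
wrist 0.92 [273.9, 133.7, 73.7, 227.5] iou 0.81
[(12, 0.75), (15, 0.769), (18, 0.783), (21, 0.804), (24, 0.81), (27, 0.795), (30, 0.782), (33, 0.76), (36, 0.754)]
low end 309.4621848739496 357.74789915966386 high 309.43051771117166 134
side 0.7 [249.4, 189.3, 35.6, 58.1] iou 0.56
[(12, 0.368), (15, 0.416), (18, 0.478), (21, 0.535), (24, 0.559), (27, 0.539), (30, 0.475), (33, 0.414), (36, 0.381)]
low end 249.58333333333334 244.83333333333334 high 274.04761904761904 187
scene 0.62 [410.9, 117.1, 15.9, 58.7] iou 0.65
[(12, 0.543), (15, 0.572), (18, 0.624), (21, 0.661), (24, 0.645), (27, 0.659), (30, 0.647), (33, 0.635), (36, 0.59)]
low end 419.5 173.8 high 422.375 116
wrist 20 tip [308.6 148. ] top [307.4 360.1]
wrist 22 tip [308.6 142.6] top [307.4 361.8]
wrist 24 tip [308.6 137.2] top [307.5 363.5]
wrist 26 tip [308.6 131.8] top [307.5 365. ]
disc pred [[309.6403802  117.05183217]]
disc 0.85 [294.3, 103.3, 26.6, 27.3]
side 20 tip [251.8 250.2] top [273.6 190.6]
side 22 tip [250.  248.8] top [274.1 190.9]
side 24 tip [248.2 247.4] top [274.6 191.4]
side 26 tip [246.5 246. ] top [275.1 191.8]
disc 0.57 [368.2, 265.0, 9.0, 9.4]
scene 20 tip [418.  176.8] top [418.2 115. ]
scene 22 tip [418.9 177.4] top [418.  114.9]
scene 24 tip [419.7 177.9] top [417.7 114.8]
scene 26 tip [420.6 178.3] top [417.5 114.7]
```

send_rows([
  [[3,0,-5,0],[6,1,-10,0],[9,1,-14,0],[10,1,-16,0],[10,1,-16,0],[10,1,-16,0]],
])

```text
t: 18.38
tcp_pos: [0.4946, 0.2336, 0.1719]
tool_rot: [3.141, 0.001, 0.087]
force: [-0.2, -0.2, -0.9]
gripper_width: 0.0256
grasp_force: 63.0
```

```bash
python3 - <<'E'
from meas import *
st=robot.state(); print(st["t"],st["tcp_pos"],st["tool_rot"],st["force"])
D=np.array([.5495,.2385,.069])
ims=[]
for n,v in(("wrist",(60,60)),("side",(45,45)),("scene",(45,45))):
    p=imaging.grab_frame(n); im=p["img"].copy(); 
    uv=proj(p,model((24,126,0),st),st); d=proj(p,D,st)[0]; print(n,"tip model",uv[:4].mean(0).round(1),"top",uv[20:24].mean(0).round(1),"disc",d.round(1))
    np.savez("w5_%s.npz"%n,st=st,p=p)
    for m in spotter.masks_of(p,"disc")[:1]: print("disc",m["conf"],m["box"])
    if n=="wrist": x,y,w,h,s=250,60,120,120,5
    else: x,y=int(uv[:,0].mean()-50),int(uv[:,1].mean()-55); w,h,s=66,100,3 
    if n!="wrist": x,y,w,h,s=x+10,y,100,150,4
    if n=="side": x-=10
    print(n,"off",x,y,s)
    ims.append(cv2.resize(im[y:y+h,x:x+w],None,fx=s if n=="wrist" else 2,fy=s if n=="wrist" else 2,interpolation=2) if 0 else (cv2.resize(im[y:y+h,x:x+w],(w*s,h*s),interpolation=cv2.INTER_CUBIC)))
W,Sd,Sc=ims
W=cv2.resize(W,(400,400)); 
L=np.vstack([W,cv2.resize(Sc[:400,:],(400,400))[:200]])
save("m5.png",np.hstack([L,Sd[:600,:400]]))
E
```

```text
18.3833 [0.49464415 0.23359239 0.1718977 ] [3.14140763e+00 7.84043124e-04 8.66336561e-02] [-0.20701139 -0.22789551 -0.9448443 ]
wrist tip model [308.5 137.1] top [307.5 363.6] disc [308.4 131. ]
disc 0.87 [291.8, 117.2, 30.5, 26.4]
wrist off 250 60 5
side tip model [244.6 252.7] top [270.2 198. ] disc [243.2 254.8]
disc 0.57 [237.6, 252.4, 10.5, 6.6]
side off 202 181 4
scene tip model [420.4 185.2] top [418.4 122.8] disc [420.7 188.1]
disc 0.59 [421.7, 290.6, 10.3, 12.0]
scene off 379 111 4
```

View pics/m5.png

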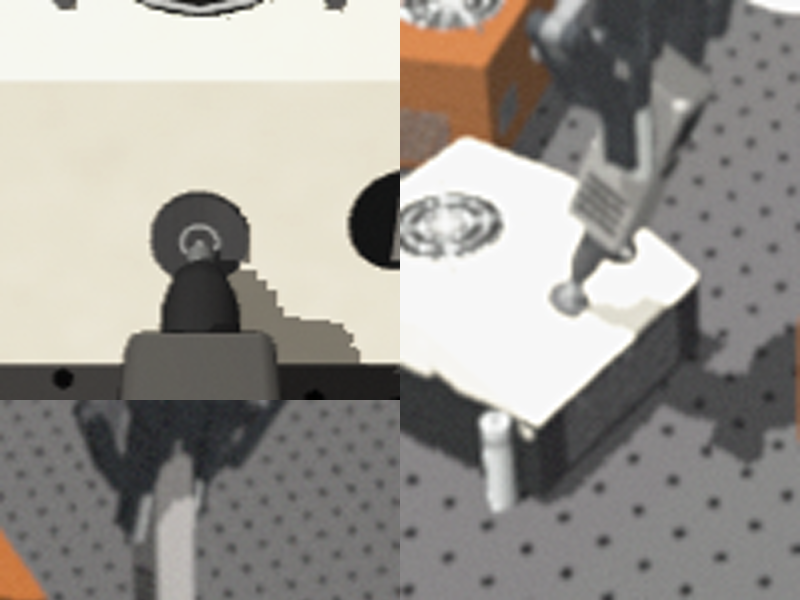

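Left panel, the wrist: the tip end at crop (199,240) lies over the disc's ring, centred at crop (200,240). The right panel, from the side, shows the pen leaning roughly square to the slope, just off the disc. I check the tilt against the side-view corners.

```bash
python3 - <<'E'
from meas import *
d=np.load("w5_side.npz",allow_pickle=True); p=d["p"].item(); st=d["st"].item()
for t in(20,22,24,26,28):
    uv=proj(p,model((t,127,0),st),st); print(t,"shoulder",uv[16:20].round(0).tolist(),"top",uv[20:24].round(0).tolist(),"tip",uv[:4].mean(0).round(1))
d=np.load("w5_wrist.npz",allow_pickle=True); p=d["p"].item(); st=d["st"].item()
D=np.array([.5495,.2385,.069]);a=np.radians(5);b=np.radians(25)
n=np.array([-np.sin(b)*np.cos(a),-np.sin(b)*np.sin(a),np.cos(b)]); t=np.array([np.cos(b)*np.cos(a),np.cos(b)*np.sin(a),np.sin(b)])
for h in(0,5,8): print(h,[proj(p,D+(h*n+k*t)/1000,st)[0].round(1).tolist() for k in(-2,0,2)])
# gradient-based IoU of tilt: edges of grey body in side image
d=np.load("w5_side.npz",allow_pickle=True); p=d["p"].item()
g=cv2.GaussianBlur(cv2.cvtColor(p["img"],cv2.COLOR_RGB2GRAY),(3,3),0).astype(float)
mag=np.hypot(cv2.Sobel(g,-1,1,0),cv2.Sobel(g,-1,0,1))
lsd=cv2.createLineSegmentDetector().detect(cv2.cvtColor(p["img"],cv2.COLOR_RGB2GRAY))[0].reshape(-1,4)
for l in lsd:
    if 238<l[0]<285 and 190<l[1]<258 and 238<l[2]<285 and np.hypot(l[2]-l[0],l[3]-l[1])>9: print(l.round(1),round(float(np.degrees(np.arctan2(l[3]-l[1],l[2]-l[0]))%180),1))
for tt in(20,22,24,26,28):
    uv=proj(p,model((tt,127,0),st),st); print(tt,[round(float(np.degrees(np.arctan2(*(uv[16+i]-uv[20+i])[::-1]))%180),1) for i in range(4)])
E
```

```text
20 shoulder [[266.0, 239.0], [258.0, 246.0], [252.0, 229.0], [243.0, 235.0]] top [[281.0, 200.0], [272.0, 207.0], [266.0, 189.0], [257.0, 195.0]] tip [248.  255.8]
22 shoulder [[265.0, 238.0], [256.0, 245.0], [251.0, 228.0], [242.0, 234.0]] top [[281.0, 200.0], [273.0, 207.0], [266.0, 189.0], [258.0, 196.0]] tip [246.2 254.4]
24 shoulder [[264.0, 238.0], [255.0, 245.0], [250.0, 227.0], [241.0, 233.0]] top [[282.0, 201.0], [273.0, 208.0], [267.0, 189.0], [258.0, 196.0]] tip [244.5 253. ]
26 shoulder [[263.0, 237.0], [254.0, 244.0], [249.0, 226.0], [241.0, 232.0]] top [[282.0, 202.0], [274.0, 208.0], [268.0, 189.0], [259.0, 196.0]] tip [242.8 251.5]
28 shoulder [[261.0, 236.0], [253.0, 243.0], [248.0, 224.0], [240.0, 231.0]] top [[283.0, 202.0], [274.0, 209.0], [268.0, 190.0], [259.0, 196.0]] tip [241.1 250. ]
0 [[308.4, 133.4], [308.4, 131.0], [308.3, 128.6]]
5 [[308.3, 136.9], [308.3, 134.5], [308.3, 132.0]]
8 [[308.3, 139.0], [308.3, 136.6], [308.3, 134.1]]
[243.8 250.5 247.1 237.9] 104.6
[256.8 257.  268.2 256.3] 176.6
[276.3 247.9 264.  238.3] 38.0
[260.2 209.3 261.  221.9] 86.6
[243.5 232.2 248.7 224.8] 124.7
[256.8 239.9 277.1 201.3] 117.8
[253.7 238.1 243.6 233.4] 24.8
[252.5 220.6 252.4 209.4] 89.7
[264.5 196.8 264.2 208.1] 91.4
[276.3 253.1 275.8 269.4] 91.6
[278.7 207.2 273.1 216.1] 122.0
[276.7 199.5 268.8 191.2] 46.4
[271.9 219.4 267.9 228.6] 113.7
[249.9 213.3 246.5 223. ] 109.5
[263.9 223.1 263.9 210.6] 89.9
[248.9 222.4 256.5 229.7] 43.7
20 [111.0, 110.5, 109.3, 108.7]
22 [113.6, 113.1, 111.8, 111.3]
24 [116.3, 115.8, 114.4, 113.9]
26 [118.9, 118.5, 117.1, 116.5]
28 [121.7, 121.3, 119.7, 119.3]
```

Tilt is about 25°, and the tip sits about 2 mm uphill and 7 mm off the disc. I correct that and approach along the normal.

send_rows([
  [[-1,0,-2,0],[0,0,-4,0],[0,0,-5.5,0],[0,0,-5.5,0],[0,0,-5.5,0],[0,0,-5.5,0]],
])

```text
t: 19.18
tcp_pos: [0.4947, 0.2336, 0.1668]
tool_rot: [3.142, 0.0, 0.087]
force: [0.2, 0.6, -1.6]
gripper_width: 0.0252
grasp_force: 63.1
```

send_rows([
  [[0.4,0,-0.9,0],[0.8,0,-1.8,0],[0.8,0,-1.8,0],[0.8,0,-1.8,0]],
])

```text
t: 19.52
tcp_pos: [0.4954, 0.2338, 0.1651]
tool_rot: [-3.142, 0.0, 0.087]
force: [-1.3, 0.2, 1.1]
gripper_width: 0.0253
grasp_force: 63.1
```

```bash
python3 - <<'E'
from h import *
st=robot.state(); print(st["t"],st["tcp_pos"],st["tool_rot"],st["force"])
E
```

```text
19.5167 [0.49537986 0.23375104 0.16514933] [-3.14150124e+00  1.55180721e-04  8.69313822e-02] [-1.31938906  0.18847403  1.11532842]
```

```bash
python3 - <<'E'
from h import *
st=robot.state(); p=imaging.grab_frame("wrist"); g=cv2.cvtColor(p["img"],cv2.COLOR_RGB2GRAY)
x0,y0=285,105
c=g[y0:160,x0:335]
print("cols",x0,"..")
for y in range(108,158,1): print(y,"".join("%4d"%v for v in g[y,290:330]))
D=np.array([.5495,.2385,.069]); print(proj(p,D,st))
E
```

```text
cols 285 ..
108  224 224 224 224 225 224 225 225 224 224 225 225 225 226 226 225 225 225 225 225 225 225 225 225 224 225 225 225 225 225 226 225 225 225 226 225 225 225 225 225
109  224 224 224 224 225 225 225 225 225 225 225 225 226 226 225 225 225 225 225 225 225 224 224 225 225 224 225 225 224 225 225 225 225 225 225 225 225 225 225 225
110  224 224 225 224 225 225 225 224 224 225 225 225 225 226 225 226 226 225 225 225 225 225 225 225 225 225 225 225 225 225 226 225 226 226 225 225 225 225 224 225
111  225 225 225 225 225 225 225 224 225 225 225 226 226 225 225 226 225 225 225 224 224 224 225 224 224 224 225 225 225 224 225 225 225 224 225 225 225 225 224 224
112  224 225 225 224 225 224 224 225 225 224 225 225 226 225 226 225 225 225 225 224 224 224 224 224 224 224 224 224 225 224 224 224 225 224 225 224 224 224 224 224
113  225 225 225 225 225 225 225 225 225 225 225 226 226 226 225 225 225 225 225 225 224 224 223 224 224 224 225 224 224 225 225 225 225 225 225 224 224 224 224 224
114  225 225 225 225 225 224 224 224 225 225 225 225 226 226 226 226 225 225 225 225 224 224 224 2
[... 6491 characters left out ...]
19 118 119
154  226 225 225 225 226 225 226 226 121  40  45  46  49  50  52  52  52  51  50  50  49  49  47  44  43  40  37  35  32  29  26  38 104 120 118 118 119 119 118 120
155  225 225 225 226 226 226 226 226 119  43  44  47  49  51  52  52  52  50  50  49  49  48  47  44  42  42  39  35  32  28  25  39 106 119 119 119 119 119 118 119
156  225 225 225 225 226 226 226 226 121  42  46  46  48  50  52  51  51  51  49  49  49  48  45  45  43  42  40  34  32  28  24  37 104 119 118 119 119 119 120 118
157  225 225 225 225 225 226 226 196  93  43  46  46  49  51  51  53  52  52  49  50  48  49  47  44  42  41  39  36  32  30  24  21 103 118 118 119 118 119 119 119
[[308.51145561 132.87508957]]
```

The tip is about 1.5 mm downhill of the ring centre (tip end at row ~136, ring at row ~134). I lift off, shift, and press again.

send_rows([
  [[-1,0,2,0],[-0.6,0,3.5,0],[0.4,0.1,3.5,0],[0.6,0.1,2.4,0],[1,0.1,1.5,0],[1.4,0.1,0.6,0],[1.8,0.1,-0.2,0],[2.2,0.2,-1.1,0],[2.2,0.2,-1.1,0],[2.2,0.2,-1.1,0],[2.2,0.2,-1.1,0]],
])

```text
t: 20.48
tcp_pos: [0.4979, 0.234, 0.1641]
tool_rot: [-3.141, -0.001, 0.087]
force: [-0.6, 0.0, 2.6]
gripper_width: 0.0252
grasp_force: 63.3
```

```bash
cat > f.py <<'E'
from h import *
F=[]; n=np.array([-.421,-.037,.906])
for i in range(6):
    p=imaging.grab_frame("wrist"); st=robot.state(); F.append(st["force"])
F=np.array(F); print(st["t"],st["tcp_pos"].round(4),F.mean(0).round(2),F.std(0).round(2),"along n",(F.mean(0)-[0,0,-1.1])@n, st["tool_rot"].round(4))
g=cv2.cvtColor(p["img"],cv2.COLOR_RGB2GRAY)
for y in range(116,146): print(y,"".join("%4d"%v for v in g[y,294:324]))
E
python3 f.py
```

```text
20.7833 [0.4979 0.234  0.164 ] [-0.41 -0.25  2.57] [0.4  0.28 0.46] along n 3.5077944170675797 [-3.1414e+00 -5.0000e-04  8.6900e-02]
116  224 225 224 224 225 225 225 225 226 225 226 225 226 225 225 224 224 224 224 224 224 224 224 224 225 224 225 225 224 224
117  225 225 224 225 224 225 225 225 226 225 226 225 225 225 224 225 223 224 224 224 224 224 225 225 224 225 224 224 225 224
118  225 224 225 225 224 225 225 226 226 226 225 227 225 226 225 225 224 224 224 224 224 224 224 225 224 224 224 224 225 224
119  224 224 224 224 225 225 226 226 226 226 226 226 225 226 225 225 225 224 225 224 224 224 225 224 224 224 224 224 224 224
120  225 224 224 225 224 225 226 226 226 226 226 226 225 225 225 225 225 225 224 224 224 223 224 224 224 224 224 224 225 224
121  224 224 224 224 225 225 226 225 226 226 226 226 226 225 225 225 225 224 225 225 225 225 225 225 225 225 224 225 224 224
122  224 224 224 225 224 225 225 226 226 226 226 226 226 226 199 189 189 188 217 225 225 224 225 225 225 225 225 225 225 224
123  225 225 225 225 225 225 225 225 225 225 173 147  92  66  63  61  60  58  65  94 102 171
[... 2082 characters left out ...]
 44  45  44  45  46  46  43  40  38  37  32  32  36  34  65  71  72  73  73
141  224 174  95  69  68  69  69  67  58  43  44  46  47  49  47  47  48  45  42  41  40  36  29  33  36  35  36  63  72  72
142  225 176  97  69  68  66  69  67  50  43  47  49  51  50  49  48  48  48  46  45  42  40  34  30  35  35  35  64  72  73
143  224 224 131  68  68  67  68  56  45  48  50  51  50  49  50  48  48  48  46  44  42  42  38  32  34  35  34  37  66  91
144  224 225 174  94  67  68  68  49  46  49  50  50  52  51  49  48  50  47  45  45  43  41  37  33  31  35  35  35  51 107
145  224 224 224 173  95  69  57  48  47  49  50  52  50  50  49  49  49  47  44  45  42  42  37  34  30  30  35  34  85 115
```

```bash
python3 - <<'E'
from h import *
for f in("w4.npz","w5_wrist.npz"):
    p=np.load(f,allow_pickle=True)["p"].item(); g=cv2.cvtColor(p["img"],cv2.COLOR_RGB2GRAY)
    for y in range(114 if f=="w4.npz" else 124,146): print(y,"".join("%4d"%v for v in g[y,300:320]))
    print()
E
```

```text
114   82  83  82  81  82  94 153 185 168 139 154 178 173 129  93  88  88  89  90  87
115   82  83  82  79  89 158 143  95  85  85  83  83 117 171 131  93  89  87  88  87
116   82  83  81  80 143 161 108  82  82  83  80  83  87 128 171 118  89  89  88  88
117   83  83  82  80 167 133  88  81  81  95  86  83  86  89 164 133  96  87  88  86
118   82  83  82  80 167 132  89  81 103 172 148  98  86  86 164 134  96  88  88  87
119   82  83  81  80 167 133  88  82 125 177 151  99  86  87 165 133  96  89  88  87
120   82  82  81  80 125 134  97  81  84  87  84  86  85 105 168 119  89  88  89  87
121   82  83  81  80 123 174 149  97  82  82  81  84 104 168 149 102  88  88  89  87
122   83  83  81  81  81 125 176 170 126  89 102 128 173 152 103  88  89  89  88  86
123   82  83  83  81  81  83 105 155 164 181 185 150 138 104  86  88  88  88  88  87
124   82  82  81  81  81  82  82  84  86  87  87  86  88  86  86  87  88  88  89  86
125   82  83  81  80  81  82  81  81  82  83  81  83  86  86  87  88  88  88  88  87
126   86  82  82  81  82  83  82  82  82  82  80  84  85  87  88  88  89  89  88
[... 2790 characters left out ...]
  36  67  74  75  73
138   68  68  67  68  69  68  73  81  56  46  42  44  42  49  39  35  38  38  37  37
139   69  69  68  68  69  54  45  43  43  44  41  41  38  35  35  34  35  36  36  35
140   69  69  67  61  43  44  43  44  45  45  44  41  40  38  37  31  34  36  35  35
141   79  68  60  43  43  46  46  47  47  49  47  46  41  40  38  34  30  35  35  36
142  174  94  50  43  47  48  50  50  51  49  49  48  44  43  42  38  33  30  66 111
143  226 139  54  47  49  51  50  50  49  50  49  47  45  44  43  41  38  30 104 120
144  226 141  57  49  49  52  50  50  50  49  49  47  45  43  44  41  39  34  64 111
145  169  78  45  50  50  51  51  51  50  50  49  47  45  43  43  41  38  36  32 106
```

The tip is centred within about 1 mm and about 3 mm in. I press about 1 mm more.

send_rows([
  [[0.2,0,-0.5,0],[0.4,0,-1,0],[0.4,0,-1,0],[0.4,0,-1,0],[0.4,0,-1,0],[0.4,0,-1,0]],
])

```text
t: 21.28
tcp_pos: [0.4982, 0.234, 0.163]
tool_rot: [-3.141, -0.0, 0.087]
force: [-0.9, 0.7, 4.1]
gripper_width: 0.0254
grasp_force: 63.4
```

```bash
python3 f.py | awk 'NR<2|| (/^1[23]/ && $1>128 && $1<140)'; python3 - <<'E'
from meas import *
p=imaging.grab_frame("side"); st=robot.state()
lsd=cv2.createLineSegmentDetector().detect(cv2.cvtColor(p["img"],cv2.COLOR_RGB2GRAY))[0].reshape(-1,4)
for l in lsd:
    if 238<min(l[0],l[2]) and max(l[0],l[2])<290 and 190<min(l[1],l[3]) and max(l[1],l[3])<262 and np.hypot(l[2]-l[0],l[3]-l[1])>14: print(l.round(1),round(float(np.degrees(np.arctan2(l[3]-l[1],l[2]-l[0]))%180),1))
for tt in(22,24,26,28):
    uv=proj(p,model((tt,127,0),st),st); print(tt,[round(float(np.degrees(np.arctan2(*(uv[16+i]-uv[20+i])[::-1]))%180),1) for i in range(4)])
E
```

```text
21.5833 [0.4982 0.234  0.163 ] [-0.25 -0.27  3.28] [0.48 0.37 0.25] along n 4.082803711763322 [-3.1414e+00 -4.0000e-04  8.6900e-02]
129  226 226 226 128  58  65  70  68  67  67  68  69  67  68  69  68  67  67  71  71  72  73  73  74  73  73  71  51 117 210
130  226 225 171  86  64  68  69  68  66  66  68  69  67  67  69  68  67  68  69  71  72  71  74  75  74  73  72  71  47 160
131  227 200 105  66  67  68  69  69  67  68  68  68  67  68  68  68  68  67  70  71  72  72  74  74  74  73  72  72  63  71
132  226 144  70  67  68  68  68  68  66  68  67  68  68  68  69  69  68  69  70  71  72  74  74  75  74  72  72  73  73  56
133  226 144  75  69  67  67  68  68  65  67  68  68  69  91 104 111 114  96  81  73  72  72  74  74  73  72  72  71  73  73
134  194 106  69  68  67  67  68  67  67  68  66  78 117 154 161 160 158 157 146 110  78  73  74  74  73  73  72  71  72  73
135  195 109  70  68  68  67  68  69  67  67  75 134 156 129  83  73  73  89 128 152 125  84  74  74  73  73  72  71  72  72
136  203 114  70  68  67  67  68  68  67  68 121 131  86  90  97 117 109  96  82 108 147 125  85  73  73  72  72  72  73  73
137  201 115  70  69  67  67  68  68  67  84 144 111  89 118 111  89  93  89  86  73 106 126  91  74  72  72  72  70  73  72
138  176  97  70  68  67  66  67  68  67  79 144  96  59  48  44  44  42  40  38  36  50  73  75  74  74  73  72  71  72  73
139  176  97  70  68  67  67  69  67  65 103  99  58  43  43  43  43  43  40  36  34  35  57  44  37  37  65  73  72  73  72
[239.4 255.1 247.4 240.9] 119.7
[258.3 211.7 259.6 225.7] 84.7
[276.3 248.  264.2 238.4] 38.4
[266.1 221.  276.1 206.4] 124.3
[277.7 209.2 267.8 228. ] 117.8
22 [113.6, 113.1, 111.8, 111.3]
24 [116.3, 115.8, 114.4, 113.9]
26 [119.0, 118.6, 117.1, 116.6]
28 [121.8, 121.4, 119.8, 119.3]
```

```bash
python3 -c "
from bench import robot
print(robot.close_job())"
```

```text
the job is handed in; nothing more can be done
None
```

The job is handed in, result unknown: the light source is flat against both posts, and the pen is held at about 25° with its tip within about 1 mm of the disc's centre and pressed in about 4 mm (about 4.1 N), at 21.6 s on the robot's clock.

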